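Set both tube indexing rings to their marker clips

ROBOT

A 6-joint arm with a two-finger parallel gripper is mounted at the origin on the work surface. World frame = base frame: x ahead of the robot, y to its left, z up, the work surface at z = 0. Lengths are in m, angles in rad, forces in N, time in s.
With the tool pointing down it reaches from about 0.375 to 0.925 m from the base axis. Payload 5.7 kg.
Tool frame: the origin (TCP) lies midway between the tips of the shut fingers; the grasp point (between the pads) lies 19 mm behind it; z points along the fingers, y is the line along which they close (so a half turn about z gives the same grasp; the last joint's range is limited). The gripper opens to 88 mm and grips with 3 to 60 N. Pads are 20 mm wide; open, the fingers measure 115 mm over their backs; the gripper's body (75 mm by 178 mm) begins 61 mm behind the grasp point.
Start: joints at [-1.396, 0.359, 1.51, -0, 1.272, -0.115], TCP at [0.171, -0.575, 0.223] pointing down, gripper open.
Joint ranges: [-2.97, 2.97], [-1.01, 2.36], [0.21, 2.38], [-0.96, 4.11], [0.2, 2.71], [-2.98, 2.98]. Speed limits (rad/s): [2.39, 2.39, 3.14, 3.14, 3.14, 3.14].

INTERFACE

Orientations are given as a unit quaternion [x, y, z, w].
In Python, from station import r gives the robot as it stands. The module is installed in compiled form; this text tells all that it offers.
- The arm moves only by the shell command python3 -m pendant 'ROWS'. ROWS is JSON, a list of rows, each an object with "translation": the shift along the world's x, y, z as a fraction of full scale, a list of three; "angular": the turn, a rotation vector about the world's x, y, z as a fraction of full scale, a list of three; "hand": the opening, from -1 (shut) to 1 (fully open). A call has 1 to 20 rows; each row is the pose to reach, as a shift and turn from the pose commanded when the call began; what a row does not reach only later rows make up. Full scale, the value 1, is 120 mm for a shift and 60 degrees for a turn. A row lasts 1/12 s, in which the tool goes at most 41.7 mm and 7.16 degrees, less where a joint would pass 70% of its speed; a pose out of reach is approached as far as the arm can. A call with a number of a shift or a turn outside -1 to 1 is refused whole. A call with a gripper value outside its range is refused whole. The fingers move at their own pace and stop on an object; the grip force is fixed at half the most. Time passes only in rows, so rows that repeat a pose let the fingers close. It gives the time, the measured TCP pose, the force, the opening and the grip force at its end, in the units of the state.
- r.observe(): the state, without advancing time (a new reading comes with each control period).
- r.capture(name): name is "scene" or "side" or "wrist"; returns the picture (480x640x3 uint8, red, green, blue); there is no depth.
- r.camera_params(name): a dict with "vfov" (degrees; the focal length in pixels is half the picture's height over the tangent of half this angle, whatever the lens; pixels are square), "cx", "cy" (the principal point, pixels), "world_from_camera" (4x4, takes a point from camera to world coordinates); the wrist camera has in their place "mount" (4x4, takes a point from camera to tool coordinates, whose origin is the TCP and whose axes are the flange's). Camera axes: x right, y down, z forward; pixel columns grow to the right and rows downward; lengths in m; the calibration is good to about 2 mm. A picture is of the moment at which its call begins: read the wrist's pose just before it. camera_params takes no time and is no camera call.
- r.sign_off(): hands the job in; it is judged then, once.
The state is a dict: "clock": time; "joint_pos": joint angles; "joint_velocities": joint speeds; "joint_efforts": joint torques, N m; "tcp_pos": TCP position; "orientation": TCP orientation; "wrist_force": force on the tool from outside, world axes, zero at the start; "moment": the same for the moment, N m; "opening": finger opening in m; "grasp_force": force on a finger pad.
Only numpy, scipy, OpenCV 4.12 (cv2) and the standard library are available. Lean on these libraries where they do the work, as an engineer would, in place of code of your own. Each camera call takes 0.05 s, during which the arm holds its last target. There are 200 camera calls.

TASK

On the welding table two tubes stand in the rings of two indexing stands. On each stand, gently push the upright post of the lever around with the outside of the fingers, without gripping it, until the ring's pointer lines up with the marker clip on the scale. Do not lift or tip the tubes, shift the clips or disturb the other things on the table.

Things in the scene. Friction and masses are not known exactly. Their poses are not given: they have to be found in the camera images.
- stand_a: Indexing stand A, the one with the wider tube (plain pipe, 54 mm across): fixed aluminium disc, 160 mm across and 24 mm high, topped by a scale plate 188 mm across whose upper face is 32 mm above the table. Origin on the turning axis at table level; z up; its +x points to the middle of the scale (black marks every 10 degrees, longer every 30). Fixed; yaw varies.
- ring_a (a joint): Angle (rad) of the steel ring that turns on stand A about the vertical axis; 0 when its black pointer points along the stand's +x, positive counterclockwise seen from above, stops at -1.2 and 1.2. Friction of about 2 N felt at the post; no spring: it stays where it is left.
- clip_a (a joint): Angle (rad) of the marker clip on the rim of stand A's scale, same zero and sense as the ring: pointer and clip agree when the two values are equal. Stiff; must not be shifted.
- post_a (a point): Centre of the top of the lever's upright post on stand A, 110 mm above the table. The post is round, black, 18 mm across, upright from 43 to 110 mm above the table, free on all sides, 115 mm from the turning axis, near the end of a flat lever bar (top 43 mm above the table) that leaves the ring opposite the pointer, so along the stand's -x at joint 0.
- pointer_a (a point): Tip of the ring's black pointer on stand A, 77 mm from the turning axis, on the ring's side opposite the lever. Its x axis points outward from the turning axis.
- mark_a (a point): Inner tip of the dark steel marker clip (block 16 x 18 x 16 mm with a narrow nose pointing at the axis) on stand A's rim, 83 mm from the turning axis. Its x axis points outward from the turning axis.
- tube_a: Loose steel tube standing upright in the ring's socket on stand A, 54 mm across, 70 mm long; origin at the centre of its foot, 47 mm above the table; its top is 117 mm above the table.
- stand_b: Indexing stand B, the one with the narrower tube (38 mm across, with a 64 mm flange round its top): fixed aluminium disc, 160 mm across and 24 mm high, topped by a scale plate 188 mm across whose upper face is 32 mm above the table. Origin on the turning axis at table level; z up; its +x points to the middle of the scale (black marks every 10 degrees, longer every 30). Fixed; yaw varies.
- ring_b (a joint): Angle (rad) of the steel ring that turns on stand B about the vertical axis; 0 when its black pointer points along the stand's +x, positive counterclockwise seen from above, stops at -1.2 and 1.2. Friction of about 2 N felt at the post; no spring: it stays where it is left.
- clip_b (a joint): Angle (rad) of the marker clip on the rim of stand B's scale, same zero and sense as the ring: pointer and clip agree when the two values are equal. Stiff; must not be shifted.
- post_b (a point): Centre of the top of the lever's upright post on stand B, 110 mm above the table. The post is round, black, 18 mm across, upright from 43 to 110 mm above the table, free on all sides, 115 mm from the turning axis, near the end of a flat lever bar (top 43 mm above the table) that leaves the ring opposite the pointer, so along the stand's -x at joint 0.
- pointer_b (a point): Tip of the ring's black pointer on stand B, 77 mm from the turning axis, on the ring's side opposite the lever. Its x axis points outward from the turning axis.
- mark_b (a point): Inner tip of the dark steel marker clip (block 16 x 18 x 16 mm with a narrow nose pointing at the axis) on stand B's rim, 83 mm from the turning axis. Its x axis points outward from the turning axis.
- tube_b: Loose steel tube standing upright in the ring's socket on stand B, 38 mm across with a 64 mm flange at the top, 60 mm long; origin at the centre of its foot, 47 mm above the table; its top is 107 mm above the table.
- jig_block: Bystander: black stepped block 60 x 55 x 58 mm. Leave it where it is.
- screwdriver: Bystander: screwdriver with a yellow handle, lying. Leave it where it is.
- locating_pin: Bystander: steel pin 28 mm across, 40 mm high, standing. Leave it where it is.
- bent_tube: Bystander: bent steel tube 28 mm across, 360 mm long, lying. Leave it where it is.
- spanner: Bystander: steel spanner, lying. Leave it where it is.
Not all that is in view belongs to the job. What is shaped like the tube_b but blue or orange is not meant.

How it is judged:
By the outcome, as a careful person would: the job done as asked, in the order asked, and still so for the second after the job is handed in, with the robot touching nothing.
It also fails if it takes over 59 s, if anything falls off the work surface, if the arm or the gripper's body presses on something with over 40 N, if the wrist force passes 120 N, or if a joint passes its speed limit or range.

## Working session

There is one attempt and no reset: what is moved stays moved. The work goes in short steps, Python scripts to look and compute and a shell command to move; the robot and the scene stay as the last step left them, time stands still between calls to the robot, and variables do not carry over. Pictures are saved under pics/ and viewed, at most 10 in all, crops included, and the job is handed in when it is done.

```bash
mkdir -p pics
python3 - <<'E'
from station import r
import cv2
for n in("scene","side","wrist"):
    im=r.capture(n); cv2.imwrite(f"pics/{n}0.png",im[:,:,::-1])
    print(n,r.camera_params(n))
print(r.observe())
E
```

```text
scene {'vfov': 46.26175978404752, 'cx': 318.2921255209713, 'cy': 242.15953765304454, 'world_from_camera': array([[-0.8721638 ,  0.417455  , -0.25507183,  0.97051915],
       [ 0.48920202,  0.7405692 , -0.46069365,  0.59093416],
       [-0.00342053, -0.52658198, -0.85011747,  1.23676586],
       [ 0.        ,  0.        ,  0.        ,  1.        ]])}
side {'vfov': 43.11692129914807, 'cx': 322.06924952295157, 'cy': 245.24761167855408, 'world_from_camera': array([[ 0.78659294, -0.48705426,  0.37953878,  0.01618465],
       [-0.61718223, -0.60133857,  0.50742291, -0.8029325 ],
       [-0.01891118, -0.63337987, -0.77360992,  1.3276031 ],
       [ 0.        ,  0.        ,  0.        ,  1.        ]])}
wrist {'vfov': 65.57756437673014, 'cx': 323.35630471183026, 'cy': 235.4731488373425, 'mount': array([[ 7.18067178e-04, -9.59583374e-01, -2.81423581e-01,
         7.69393435e-02],
       [ 9.99999476e-01,  8.94401077e-04, -4.98130260e-04,
        -7.01550468e-05],
       [ 7.29703070e-04, -2.81423076e-01,  9.59583514e-01,
        -1.61992764e-01],
       [ 0.00000000e+00,  0.00000000e+00,  0.00000000e+00,
         1.00000000e+00]])}
{'clock': 0.15, 'joint_pos': array([-1.39608270e+00,  3.59350783e-01,  1.51115301e+00,  1.65718608e-05,
        1.27253764e+00, -1.15094414e-01]), 'joint_velocities': array([-0.00034758, -0.00160611, -0.00273608, -0.00102188, -0.00068155,
        0.00013433]), 'joint_efforts': array([ 6.66422584e-04, -5.15757000e+01, -2.71008414e+01,  6.75470685e-02,
        3.04905383e-02, -8.92549701e-05]), 'tcp_pos': array([ 0.17136986, -0.57445302,  0.22200776]), 'orientation': array([ 9.89519862e-01,  1.44395003e-01, -1.36757851e-05, -7.24304926e-04]), 'wrist_force': array([-0.02623781, -1.07817803, -1.0741427 ]), 'moment': array([-0.02289592,  0.04988669,  0.0061809 ]), 'grasp_force': 0.0, 'opening': 0.08756295476136212}
```

View pics/scene0.png

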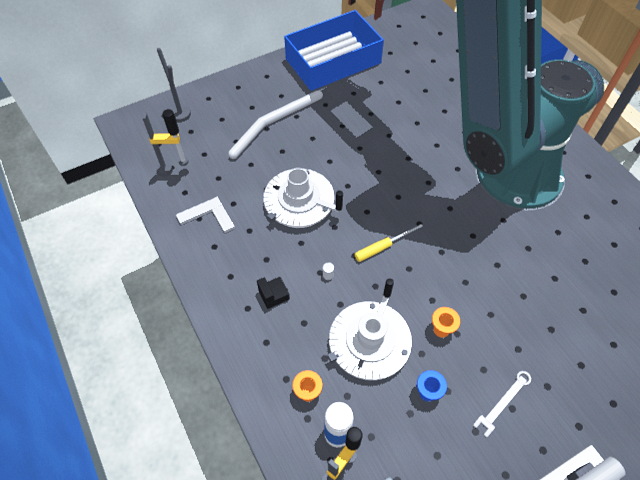

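View pics/side0.png

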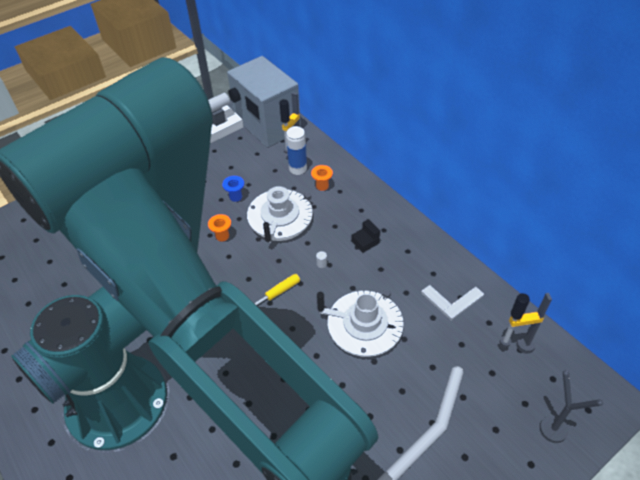

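The scene picture shows stand A (plain pipe) at about (298,195), with its post at (339,195). Stand B (grey flanged tube) is at (371,338), with its post at (389,285). Lookalikes are orange cups at (446,320) and (307,385) and a blue one at (431,385), all without a stand. Other upright dark things are the clamp handles at (170,122) and (354,437), and the jig block at (272,290). I choose the two posts that rise from the lever bars, and check them in a close crop.

```bash
cat > h.py <<'E'
from station import r
import numpy as np, cv2
def P(n): 
    p=r.camera_params(n); return 240/np.tan(np.radians(p['vfov']/2)),p['cx'],p['cy'],p['world_from_camera']
def ray(n,u,v,z):
    f,cx,cy,T=P(n); d=T[:3,:3]@np.array([(u-cx)/f,(v-cy)/f,1]); o=T[:3,3]; return o+d*(z-o[2])/d[2]
def proj(n,X):
    f,cx,cy,T=P(n); c=T[:3,:3].T@(np.array(X)-T[:3,3]); return np.array([f*c[0]/c[2]+cx,f*c[1]/c[2]+cy])
E
python3 - <<'E'
from h import *
s=cv2.imread('pics/scene0.png');d=cv2.imread('pics/side0.png')
def crop(im,u,v,w=100,h=75): return cv2.resize(im[v:v+h,u:u+w],(400,300),interpolation=cv2.INTER_CUBIC)
o=np.vstack([np.hstack([crop(s,255,155),crop(s,320,272,147,110)]),np.hstack([crop(d,310,282),crop(d,230,175)])])
cv2.imwrite('pics/crop0.png',o)
for n,u,v in(("scene",299,198),("side",366,323),("scene",370.5,340),("side",280,214)): print(n,ray(n,u,v,.032))
for n,u,v in(("scene",339,193),("side",320,294),("scene",389,282),("side",267,226)): print('post',n,ray(n,u,v,.110))
E
```

```text
scene [ 0.58621639 -0.20721568  0.032     ]
side [ 0.58234847 -0.21900599  0.032     ]
scene [0.63366957 0.22486595 0.032     ]
side [0.62940857 0.21484982 0.032     ]
post scene [ 0.51690244 -0.12009884  0.11      ]
post side [ 0.51506948 -0.12164772  0.11      ]
post scene [0.54509508 0.15107037 0.11      ]
post side [0.54036468 0.14032442 0.11      ]
```

View pics/crop0.png

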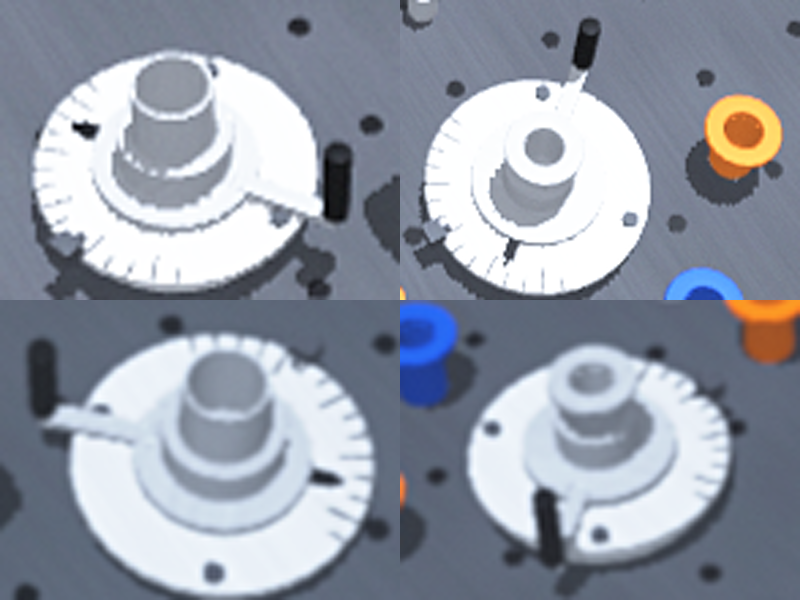

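Crop readings, in scene pixels:
- **Stand A:** the pointer is at about (276,187) and the clip at about (272,216). The ring must turn about +58°.
- **Stand B:** the pointer is at about (361,364) and the clip at about (333,356). The ring must turn about -46°.

Both posts measure 0.115 m from their axes, which matches the description. Next I move toward A with the gripper shut and take a closer look with the wrist camera.

```bash
for i in 1; do
python3 -m pendant '[{"translation":[0.75,0.88,0.1],"angular":[0,0,-0.29],"hand":-1},{"translation":[0.75,0.88,0.1],"angular":[0,0,-0.29],"hand":-1},{"translation":[0.75,0.88,0.1],"angular":[0,0,-0.29],"hand":-1},{"translation":[0.75,0.88,0.1],"angular":[0,0,-0.29],"hand":-1}]'
python3 -m pendant '[{"translation":[0.75,0.88,0.1],"angular":[0,0,-0.29],"hand":-1},{"translation":[0.75,0.88,0.1],"angular":[0,0,-0.29],"hand":-1},{"translation":[0.75,0.88,0.1],"angular":[0,0,-0.29],"hand":-1},{"translation":[0.75,0.88,0.1],"angular":[0,0,-0.29],"hand":-1}]'
python3 -m pendant '[{"translation":[0.75,0.88,0.1],"angular":[0,0,-0.29],"hand":-1},{"translation":[0.75,0.88,0.1],"angular":[0,0,-0.29],"hand":-1},{"translation":[0.75,0.88,0.1],"angular":[0,0,-0.29],"hand":-1},{"translation":[0.75,0.88,0.1],"angular":[0,0,-0.29],"hand":-1}]'
python3 -m pendant '[{"translation":[0.75,0.88,0.1],"angular":[0,0,-0.29],"hand":-1},{"translation":[0.75,0.88,0.1],"angular":[0,0,-0.29],"hand":-1},{"translation":[0.75,0.88,0.1],"angular":[0,0,-0.29],"hand":-1},{"translation":[0.75,0.88,0.1],"angular":[0,0,-0.29],"hand":-1},{"translation":[0.75,0.88,0.1],"angular":[0,0,-0.29],"hand":-1},{"translation":[0.75,0.88,0.1],"angular":[0,0,-0.29],"hand":-1}]'
done
cat >> h.py <<'E'
from scipy.spatial.transform import Rotation as R
def wr(name):
    o=r.observe(); im=r.capture("wrist"); cv2.imwrite(f"pics/{name}.png",im[:,:,::-1])
    T=np.eye(4);T[:3,:3]=R.from_quat(o['orientation']).as_matrix();T[:3,3]=o['tcp_pos']
    T=T@r.camera_params("wrist")['mount'];np.save(f"pics/{name}.npy",T);return im
def PW(name):
    p=r.camera_params("wrist");return 240/np.tan(np.radians(p['vfov']/2)),p['cx'],p['cy'],np.load(f"pics/{name}.npy")
_P=P
def P(n): return _P(n) if n in("scene","side") else PW(n)
E
python3 -c "
from h import *
wr('w1')"
```

```text
clock: 0.48
tcp_pos: [0.2636, -0.465, 0.2346]
orientation: [1.0, -0.008, 0.0, -0.002]
wrist_force: [0.2, 0.5, 0.3]
opening: 0.0644
grasp_force: 0.0
clock: 0.82
tcp_pos: [0.3532, -0.3607, 0.2468]
orientation: [0.987, -0.159, 0.0, -0.001]
wrist_force: [-0.2, -0.1, -0.5]
opening: 0.038
grasp_force: 0.0
clock: 1.15
tcp_pos: [0.4433, -0.2556, 0.2589]
orientation: [0.952, -0.307, 0.0, -0.001]
wrist_force: [0.0, -0.1, -0.9]
opening: 0.0114
grasp_force: 0.0
clock: 1.65
tcp_pos: [0.5319, -0.152, 0.2704]
orientation: [0.896, -0.444, -0.0, 0.0]
wrist_force: [-0.2, -0.4, -0.4]
opening: 0.0001
grasp_force: 0.0
```

View pics/w1.png

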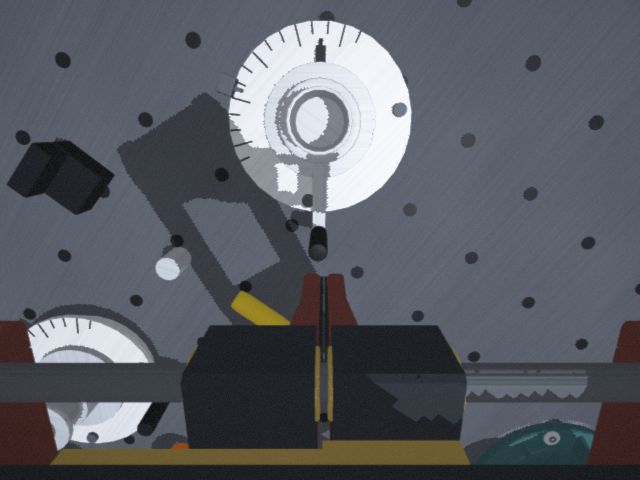

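The wrist picture shows stand A's plate around (320,116) and its pointer tip at (321,39). The clip's nose is at about (239,90) and its block at (226,83). The post top is at about (318,250), just ahead of the fingers.

Run:
```python
from h import *
im=cv2.imread('pics/w1.png')
cv2.imwrite('pics/c1.png',cv2.resize(im[10:260,200:430],None,fx=2.4,fy=2.4,interpolation=cv2.INTER_CUBIC))
# rim fit
pts=np.array([ray('w1',*q,.032)[:2] for q in((229,108),(411,118),(322,20),(375,37),(397,170),(262,55),(318,212),(385,186))])
from scipy.optimize import least_squares
s=least_squares(lambda c:np.hypot(*(pts-c).T)-.094,[.584,-.213]);c=s.x;print('C',c,s.fun*1e3)
for n,q,z in(('ptr',(321,39),.04),('nose',(239,90),.042),('clip',(226,83),.048),('posttop',(318,250),.110),('postscene',None,0)):
    X=ray('w1',*q,z) if q else np.array([.516,-.121,.11]); d=X[:2]-c; print(n,X,np.hypot(*d),np.degrees(np.arctan2(d[1],d[0])))
```

```text
C [ 0.58071818 -0.21413942] [ 1.71272315 -2.39153383  1.30895018  1.73574042 -1.19285726 -6.69551954
 -1.10860355 -0.51917509]
ptr [ 0.62803218 -0.27524442  0.04      ] 0.07728152950943686 -52.24914442108867
nose [ 0.66447853 -0.19036223  0.042     ] 0.08706980854124576 15.847744892687267
clip [ 0.6765684  -0.18840598  0.048     ] 0.09924452010728887 15.02813725372396
posttop [ 0.51641545 -0.12411847  0.11      ] 0.110628263194208 125.53854265456938
postscene [ 0.516 -0.121  0.11 ] 0.11341690867507505 124.7936100496477
```

View pics/c1.png

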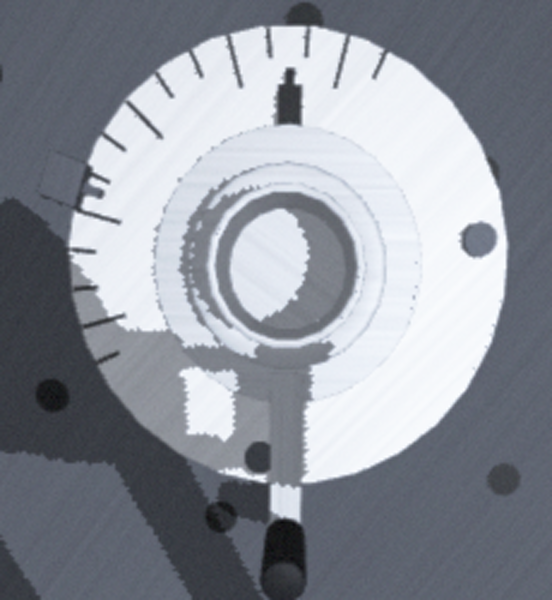

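The plate centre is at about (0.582,-0.214), the pointer at about -52.5° and the clip at about 15.5°, so A needs about +68°. I'll start with the shut fingers 35 mm clockwise of the post, lower them, then sweep rigidly about the axis.

```bash
python3 -m pendant '[{"translation":[0.1,0.42,0],"angular":[0,0,0],"hand":-1},{"translation":[0.1,0.42,0],"angular":[0,0,0],"hand":-1},{"translation":[0.1,0.42,-0.3],"angular":[0,0,0],"hand":-1},{"translation":[0.1,0.42,-0.6],"angular":[0,0,0],"hand":-1},{"translation":[0.1,0.42,-0.9],"angular":[0,0,0],"hand":-1},{"translation":[0.1,0.42,-0.9],"angular":[0,0,0],"hand":-1}]'
python3 -m pendant '[{"translation":[0,0,-0.3],"angular":[0,0,0],"hand":-1},{"translation":[0,0,-0.6],"angular":[0,0,0],"hand":-1},{"translation":[0,0,-0.8],"angular":[0,0,0],"hand":-1},{"translation":[0,0,-0.8],"angular":[0,0,0],"hand":-1},{"translation":[0,0,-0.8],"angular":[0,0,0],"hand":-1}]'
python3 - <<'E'
from h import *
C=np.array([.582,-.214]);t=r.observe()['tcp_pos'][:2]
for a in range(5,61,5):
    q=np.radians(a);c,s=np.cos(q),np.sin(q);d=np.array([[c,-s],[s,c]])@(t-C)+C-t
    print(a,np.round(d/.12,3),round(a/60,3))
E
```

```text
clock: 2.2
tcp_pos: [0.5377, -0.1018, 0.1566]
orientation: [0.895, -0.446, -0.006, 0.001]
wrist_force: [-1.6, 0.6, -1.0]
opening: 0.0005
grasp_force: 0.0
clock: 2.62
tcp_pos: [0.543, -0.103, 0.0671]
orientation: [0.895, -0.446, -0.001, 0.0]
wrist_force: [0.8, -0.6, 0.4]
opening: 0.0005
grasp_force: 0.0
5 [-0.079 -0.032] 0.083
10 [-0.156 -0.071] 0.167
15 [-0.228 -0.116] 0.25
20 [-0.297 -0.167] 0.333
25 [-0.361 -0.224] 0.417
30 [-0.419 -0.287] 0.5
35 [-0.472 -0.354] 0.583
40 [-0.519 -0.426] 0.667
45 [-0.559 -0.501] 0.75
50 [-0.593 -0.58 ] 0.833
55 [-0.619 -0.661] 0.917
60 [-0.639 -0.744] 1.0
```

```bash
python3 -m pendant '[{"translation":[-0.04,-0.015,0],"angular":[0,0,0.04],"hand":-1},{"translation":[-0.079,-0.032,0],"angular":[0,0,0.083],"hand":-1},{"translation":[-0.117,-0.05,0],"angular":[0,0,0.125],"hand":-1},{"translation":[-0.156,-0.071,0],"angular":[0,0,0.167],"hand":-1},{"translation":[-0.192,-0.093,0],"angular":[0,0,0.208],"hand":-1},{"translation":[-0.228,-0.116,0],"angular":[0,0,0.25],"hand":-1},{"translation":[-0.263,-0.141,0],"angular":[0,0,0.292],"hand":-1},{"translation":[-0.297,-0.167,0],"angular":[0,0,0.333],"hand":-1},{"translation":[-0.329,-0.195,0],"angular":[0,0,0.375],"hand":-1},{"translation":[-0.361,-0.224,0],"angular":[0,0,0.417],"hand":-1}]'
python3 - <<'E'
from h import *
C=np.array([.582,-.214]);o=r.observe();print(o['moment'],o['clock']);wr('w2')
E
```

```text
clock: 3.45
tcp_pos: [0.5023, -0.1301, 0.0698]
orientation: [0.971, -0.241, 0.003, 0.0]
wrist_force: [1.1, 1.4, -1.0]
opening: 0.0005
grasp_force: 0.9
[ 0.27476186 -0.11916038 -0.0238019 ] 3.45
```

View pics/w2.png

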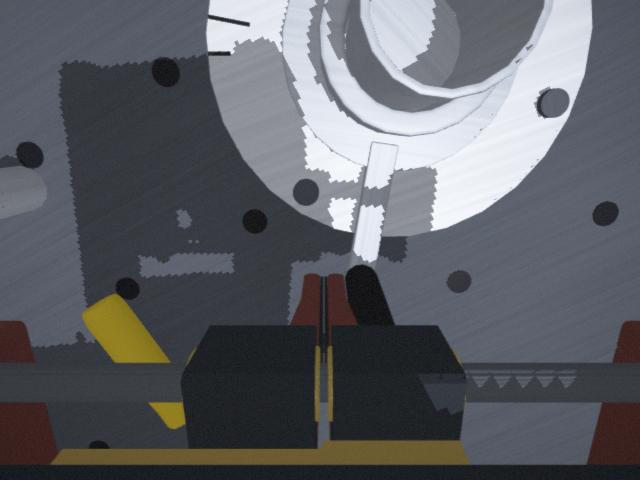

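The fingers rest against the post at (365,290) and the lever bar has turned; contact is good (about 2 N). I continue the sweep, stopping short of the target.

Run:
```python
from h import *
C=np.array([.582,-.214]);t=r.observe()['tcp_pos'][:2]
a,b=ray('w2',383,143,.043),ray('w2',368,255,.043);d=a-b;print(np.degrees(np.arctan2(d[1],d[0])))
for a in range(4,57,4):
    q=np.radians(a);c,s=np.cos(q),np.sin(q);d=np.array([[c,-s],[s,c]])@(t-C)+C-t
    print(a,np.round(d/.12,3),round(a/60,3))
```

```text
-33.16844505642432
4 [-0.047 -0.048] 0.067
8 [-0.09 -0.1 ] 0.133
12 [-0.13  -0.154] 0.2
16 [-0.166 -0.212] 0.267
20 [-0.197 -0.271] 0.333
24 [-0.225 -0.332] 0.4
28 [-0.248 -0.396] 0.467
32 [-0.266 -0.461] 0.533
36 [-0.28  -0.526] 0.6
40 [-0.29  -0.593] 0.667
44 [-0.295 -0.66 ] 0.733
48 [-0.295 -0.728] 0.8
52 [-0.29  -0.795] 0.867
56 [-0.281 -0.862] 0.933
```

```bash
python3 -m pendant '[{"translation":[-0.047,-0.048,0],"angular":[0,0,0.067],"hand":-1},{"translation":[-0.09,-0.1,0],"angular":[0,0,0.133],"hand":-1},{"translation":[-0.13,-0.154,0],"angular":[0,0,0.2],"hand":-1},{"translation":[-0.166,-0.212,0],"angular":[0,0,0.267],"hand":-1},{"translation":[-0.197,-0.271,0],"angular":[0,0,0.333],"hand":-1},{"translation":[-0.225,-0.332,0],"angular":[0,0,0.4],"hand":-1},{"translation":[-0.248,-0.396,0],"angular":[0,0,0.467],"hand":-1},{"translation":[-0.266,-0.461,0],"angular":[0,0,0.533],"hand":-1},{"translation":[-0.28,-0.526,0],"angular":[0,0,0.6],"hand":-1},{"translation":[-0.288,-0.58,0],"angular":[0,0,0.65],"hand":-1},{"translation":[-0.293,-0.625,0],"angular":[0,0,0.7],"hand":-1},{"translation":[-0.293,-0.625,0],"angular":[0,0,0.7],"hand":-1},{"translation":[-0.293,-0.625,0],"angular":[0,0,0.7],"hand":-1}]'
python3 -m pendant '[{"translation":[0,0.1,0],"angular":[0,0,0],"hand":-1},{"translation":[0,0.1,0],"angular":[0,0,0],"hand":-1},{"translation":[0,0.1,0.3],"angular":[0,0,0],"hand":-1},{"translation":[0,0.1,0.6],"angular":[0,0,0],"hand":-1},{"translation":[0,0.1,1],"angular":[0,0,0],"hand":-1},{"translation":[0,0.1,1],"angular":[0,0,0],"hand":-1},{"translation":[0,0.1,1],"angular":[0,0,0],"hand":-1}]'
python3 - <<'E'
from h import *
im=wr('w3')
p=[(x,y) for x in () for y in ()]
C=(.582,-.214,.032);print(proj('w3',C),r.observe()['tcp_pos'])
cv2.imwrite('pics/c3.png',cv2.resize(im[0:240,160:480,::-1],None,fx=2.5,fy=2.5,interpolation=cv2.INTER_CUBIC))
E
```

```text
clock: 4.58
tcp_pos: [0.4662, -0.2052, 0.0685]
orientation: [0.993, 0.121, 0.001, 0.001]
wrist_force: [-0.6, -0.4, 0.4]
opening: 0.0008
grasp_force: 0.0
clock: 5.17
tcp_pos: [0.4671, -0.1926, 0.1898]
orientation: [0.992, 0.122, 0.003, 0.002]
wrist_force: [0.7, -0.1, -0.1]
opening: 0.0006
grasp_force: 0.0
[383.32571663  89.27397555] [ 0.46566979 -0.19181801  0.18765907]
```

View pics/c3.png

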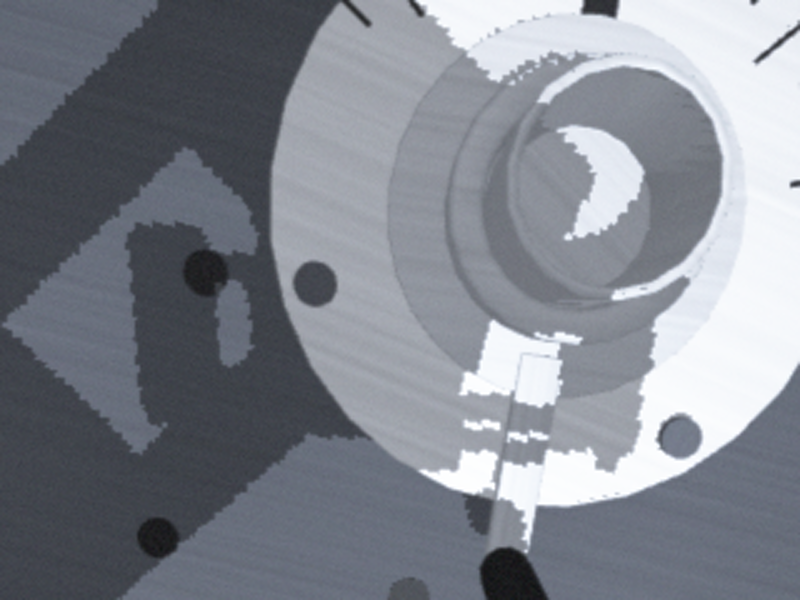

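This wrist crop shows the lever turned most of the way, with the post at (360,232) full-frame. The clip is out of view above the top edge. I rise to see the whole scale, store that picture, and go on to B so I can view both in one montage.

```bash
python3 -m pendant '[{"translation":[0.3,0,0.3],"angular":[0,0,0],"hand":-1},{"translation":[0.5,0,0.6],"angular":[0,0,0],"hand":-1},{"translation":[0.5,0,1],"angular":[0,0,0],"hand":-1},{"translation":[0.5,0,1],"angular":[0,0,0],"hand":-1},{"translation":[0.5,0,1],"angular":[0,0,0],"hand":-1},{"translation":[0.5,0,1],"angular":[0,0,0],"hand":-1}]'
python3 -c "
from h import *
wr('w4')"
python3 -m pendant '[{"translation":[0.03,0.92,-0.11],"angular":[0,0,0.145],"hand":-1},{"translation":[0.03,0.92,-0.11],"angular":[0,0,0.145],"hand":-1},{"translation":[0.03,0.92,-0.11],"angular":[0,0,0.145],"hand":-1},{"translation":[0.03,0.92,-0.11],"angular":[0,0,0.145],"hand":-1}]'
python3 -m pendant '[{"translation":[0.03,0.92,-0.11],"angular":[0,0,0.145],"hand":-1},{"translation":[0.03,0.92,-0.11],"angular":[0,0,0.145],"hand":-1},{"translation":[0.03,0.92,-0.11],"angular":[0,0,0.145],"hand":-1},{"translation":[0.03,0.92,-0.11],"angular":[0,0,0.145],"hand":-1}]'
python3 -m pendant '[{"translation":[0.03,0.92,-0.11],"angular":[0,0,0.145],"hand":-1},{"translation":[0.03,0.92,-0.11],"angular":[0,0,0.145],"hand":-1},{"translation":[0.03,0.92,-0.11],"angular":[0,0,0.145],"hand":-1},{"translation":[0.03,0.92,-0.11],"angular":[0,0,0.145],"hand":-1},{"translation":[0.03,0.92,-0.11],"angular":[0,0,0.145],"hand":-1},{"translation":[0.03,0.92,-0.11],"angular":[0,0,0.145],"hand":-1}]'
cat >> h.py <<'E'
def top(n,C,z,px=400,half=.1):
    "rectified top view at height z: up=+x, left=+y"
    im=cv2.imread(f"pics/{n}.png"); k=half
    w=[(k,k),(k,-k),(-k,-k),(-k,k)]
    src=np.float32([proj(n,(C[0]+a,C[1]+b,z)) for a,b in w])
    H=cv2.getPerspectiveTransform(src,np.float32([(0,0),(px,0),(px,px),(0,px)]))
    return cv2.warpPerspective(im,H,(px,px),flags=cv2.INTER_CUBIC)
E
python3 - <<'E'
from h import *
wr('w5')
cv2.imwrite('pics/m1.png',np.hstack([top('w4',(.582,-.214),.035),top('w5',(.631,.220),.035)]))
E
```

```text
clock: 5.72
tcp_pos: [0.5246, -0.1915, 0.305]
orientation: [0.993, 0.122, -0.001, -0.001]
wrist_force: [-0.3, -1.1, -1.0]
opening: 0.0003
grasp_force: 0.0
clock: 6.1
tcp_pos: [0.5254, -0.0765, 0.2895]
orientation: [0.98, 0.199, -0.003, -0.003]
wrist_force: [0.2, 0.8, -0.6]
opening: 0.0002
grasp_force: 0.0
clock: 6.43
tcp_pos: [0.5297, 0.0327, 0.277]
orientation: [0.962, 0.272, -0.003, -0.002]
wrist_force: [-0.3, -0.3, 0.2]
opening: 0.0007
grasp_force: 0.0
clock: 6.93
tcp_pos: [0.5352, 0.1377, 0.2658]
orientation: [0.939, 0.343, -0.001, 0.0]
wrist_force: [-0.2, 0.2, -0.3]
opening: 0.0004
grasp_force: 0.0
```

View pics/m1.png

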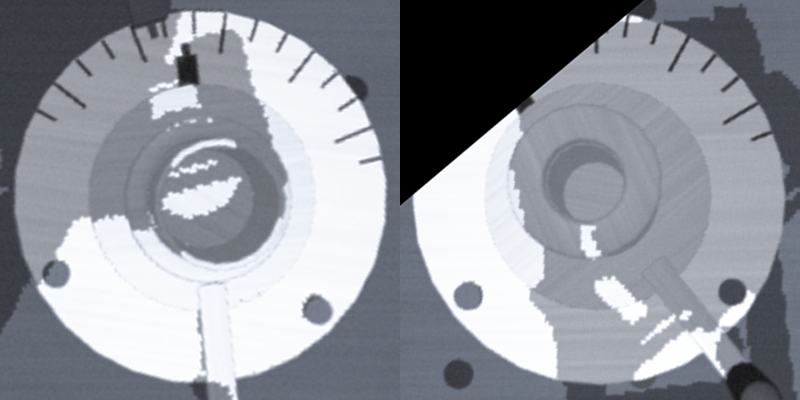

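Left (A, rectified top view): the pointer tip is at (185,45), which is about 5.5°, and the clip's nose is at (154,35), about 15.8°. That leaves about 10° to go on A. Right (B): the lever runs to the post at (750,380), so the ring is at about 39°. B's clip is cut off by the picture's edge. I work out the clip from the scene picture, then line up for B's sweep.

Run:
```python
from h import *
C=np.array([.632,.22])
for n,u,v in(('scene',332.9,356.2),('side',308,197.5)):
    X=ray(n,u,v,.045);d=X[:2]-C;print(n,X,np.hypot(*d),np.degrees(np.arctan2(d[1],d[0])))
for a in(-10,0,10,20):
    q=np.radians(a);X=(C[0]+.095*np.cos(q),C[1]+.095*np.sin(q),.045);print(a,proj('scene',X),proj('side',X))
t=np.array([.5647,.1204]);print((t-r.observe()['tcp_pos'][:2])/.12)
for a in range(0,-45,-4):
    q=np.radians(a);c,s=np.cos(q),np.sin(q);d=np.array([[c,-s],[s,c]])@(t-C)+C-t
    print(a,np.round(d/.12,3),round(a/60,3))
```

```text
scene [0.73017945 0.2202969  0.045     ] 0.09817989764398458 0.1732679136307395
side [0.72470421 0.20590652 0.045     ] 0.09376937540577877 -8.64427472923739
-10 [330.92190646 348.95316362] [308.73114553 197.82887339]
0 [334.0736322  355.41571843] [305.71264286 194.44322441]
10 [338.39631667 361.34380067] [301.9413699  191.53554723]
20 [343.76906232 366.53432339] [297.53333876 189.18159343]
[ 0.24405591 -0.14203747]
0 [0. 0.] 0.0
-4 [-0.057  0.041] -0.067
-8 [-0.11   0.086] -0.133
-12 [-0.16   0.135] -0.2
-16 [-0.207  0.187] -0.267
-20 [-0.25   0.242] -0.333
-24 [-0.289  0.3  ] -0.4
-28 [-0.324  0.36 ] -0.467
-32 [-0.355  0.423] -0.533
-36 [-0.381  0.488] -0.6
-40 [-0.402  0.555] -0.667
-44 [-0.419  0.623] -0.733
```

```bash
python3 -m pendant '[{"translation":[0.24,-0.14,0],"angular":[0,0,0],"hand":-1},{"translation":[0.24,-0.14,-0.1],"angular":[0,0,0],"hand":-1},{"translation":[0.24,-0.14,-0.4],"angular":[0,0,0],"hand":-1},{"translation":[0.24,-0.14,-0.7],"angular":[0,0,0],"hand":-1},{"translation":[0.24,-0.14,-0.9],"angular":[0,0,0],"hand":-1},{"translation":[0.24,-0.14,-0.9],"angular":[0,0,0],"hand":-1}]'
python3 -m pendant '[{"translation":[0,0,-0.3],"angular":[0,0,0],"hand":-1},{"translation":[0,0,-0.6],"angular":[0,0,0],"hand":-1},{"translation":[0,0,-0.76],"angular":[0,0,0],"hand":-1},{"translation":[0,0,-0.76],"angular":[0,0,0],"hand":-1},{"translation":[0,0,-0.76],"angular":[0,0,0],"hand":-1}]'
python3 -m pendant '[{"translation":[-0.057,0.041,0],"angular":[0,0,-0.067],"hand":-1},{"translation":[-0.11,0.086,0],"angular":[0,0,-0.133],"hand":-1},{"translation":[-0.16,0.135,0],"angular":[0,0,-0.2],"hand":-1},{"translation":[-0.207,0.187,0],"angular":[0,0,-0.267],"hand":-1},{"translation":[-0.25,0.242,0],"angular":[0,0,-0.333],"hand":-1},{"translation":[-0.289,0.3,0],"angular":[0,0,-0.4],"hand":-1},{"translation":[-0.324,0.36,0],"angular":[0,0,-0.467],"hand":-1},{"translation":[-0.355,0.423,0],"angular":[0,0,-0.533],"hand":-1},{"translation":[-0.37,0.455,0],"angular":[0,0,-0.567],"hand":-1},{"translation":[-0.381,0.488,0],"angular":[0,0,-0.6],"hand":-1},{"translation":[-0.381,0.488,0],"angular":[0,0,-0.6],"hand":-1},{"translation":[-0.381,0.488,0],"angular":[0,0,-0.6],"hand":-1}]'
python3 -m pendant '[{"translation":[0.02,-0.1,0],"angular":[0,0,0],"hand":-1},{"translation":[0.02,-0.1,0],"angular":[0,0,0],"hand":-1},{"translation":[0.02,-0.1,0.3],"angular":[0,0,0],"hand":-1},{"translation":[0.02,-0.1,0.6],"angular":[0,0,0],"hand":-1},{"translation":[0.02,-0.1,1],"angular":[0,0,0],"hand":-1},{"translation":[0.02,-0.1,1],"angular":[0,0,0],"hand":-1},{"translation":[0.02,-0.1,1],"angular":[0,0,0],"hand":-1}]'
python3 -m pendant '[{"translation":[0.3,0.15,0.3],"angular":[0,0,0],"hand":-1},{"translation":[0.5,0.15,0.6],"angular":[0,0,0],"hand":-1},{"translation":[0.5,0.15,1],"angular":[0,0,0],"hand":-1},{"translation":[0.5,0.15,1],"angular":[0,0,0],"hand":-1},{"translation":[0.5,0.15,1],"angular":[0,0,0],"hand":-1},{"translation":[0.5,0.15,1],"angular":[0,0,0],"hand":-1}]'
python3 - <<'E'
from h import *
wr('w6')
cv2.imwrite('pics/m2.png',np.hstack([top('w6',(.632,.220),.035,500),top('w4',(.5835,-.214),.035,500)[:,100:400]]))
E
```

```text
clock: 7.48
tcp_pos: [0.5605, 0.1199, 0.154]
orientation: [0.94, 0.342, -0.005, -0.001]
wrist_force: [-1.1, 0.1, -0.3]
opening: 0.0003
grasp_force: 0.0
clock: 7.9
tcp_pos: [0.5649, 0.1214, 0.0684]
orientation: [0.94, 0.342, -0.0, -0.0]
wrist_force: [0.7, -0.3, 1.0]
opening: 0.0004
grasp_force: 0.0
clock: 8.9
tcp_pos: [0.5208, 0.1811, 0.0702]
orientation: [0.999, 0.037, 0.002, -0.0]
wrist_force: [0.3, 0.3, 0.5]
opening: 0.0002
grasp_force: 0.0
clock: 9.48
tcp_pos: [0.5241, 0.1688, 0.1914]
orientation: [0.999, 0.036, 0.004, -0.001]
wrist_force: [0.5, 1.1, -0.9]
opening: 0.0005
grasp_force: 0.0
clock: 9.98
tcp_pos: [0.5813, 0.1865, 0.3068]
orientation: [0.999, 0.036, -0.0, 0.0]
wrist_force: [-0.4, -0.3, -0.3]
opening: 0.0005
grasp_force: 0.0
```

View pics/m2.png

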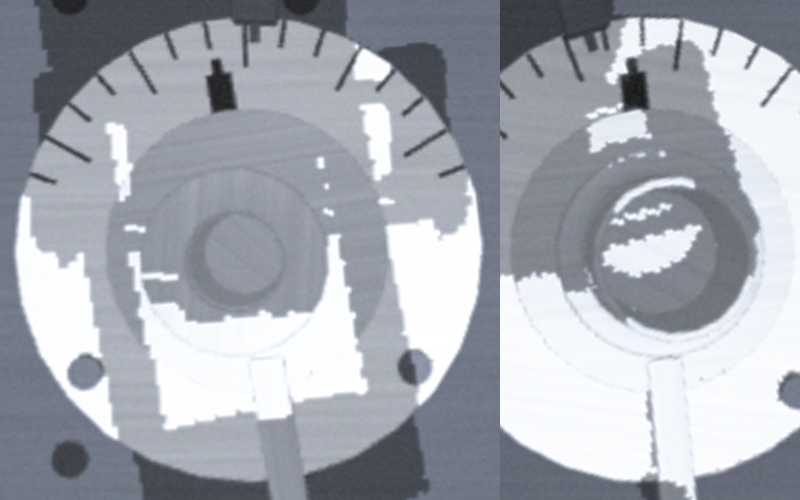

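In the B view the pointer tip is at (216,60), about +10.3° at r = 77 mm, and the clip's nose is at (254,40), about -1.2° at r = 83 mm. So B needs about -11.4° more. In the A view the pointer is at about 5.5° and the nose at about 15.7°. Both radii match the given sizes. I finish B by retracing the path and sweeping 11.4° further, then look again.

```bash
python3 -m pendant '[{"translation":[-0.5,-0.15,0],"angular":[0,0,0],"hand":-1},{"translation":[-0.5,-0.15,-0.1],"angular":[0,0,0],"hand":-1},{"translation":[-0.5,-0.15,-0.4],"angular":[0,0,0],"hand":-1},{"translation":[-0.5,-0.15,-0.7],"angular":[0,0,0],"hand":-1},{"translation":[-0.5,-0.15,-1],"angular":[0,0,0],"hand":-1},{"translation":[-0.5,-0.15,-1],"angular":[0,0,0],"hand":-1},{"translation":[-0.5,-0.15,-1],"angular":[0,0,0],"hand":-1}]'
python3 -m pendant '[{"translation":[0,0,-0.3],"angular":[0,0,0],"hand":-1},{"translation":[0,0,-0.6],"angular":[0,0,0],"hand":-1},{"translation":[0,0,-1],"angular":[0,0,0],"hand":-1},{"translation":[0,0,-1],"angular":[0,0,0],"hand":-1},{"translation":[0,0,-1],"angular":[0,0,0],"hand":-1}]'
python3 -m pendant '[{"translation":[-0.01,0.05,0],"angular":[0,0,0],"hand":-1},{"translation":[-0.02,0.1,0],"angular":[0,0,0],"hand":-1},{"translation":[-0.035,0.147,0],"angular":[0,0,-0.048],"hand":-1},{"translation":[-0.047,0.194,0],"angular":[0,0,-0.095],"hand":-1},{"translation":[-0.057,0.242,0],"angular":[0,0,-0.143],"hand":-1},{"translation":[-0.062,0.266,0],"angular":[0,0,-0.167],"hand":-1},{"translation":[-0.066,0.29,0],"angular":[0,0,-0.19],"hand":-1},{"translation":[-0.066,0.29,0],"angular":[0,0,-0.19],"hand":-1},{"translation":[-0.066,0.29,0],"angular":[0,0,-0.19],"hand":-1},{"translation":[-0.066,0.29,0],"angular":[0,0,-0.19],"hand":-1}]'
python3 -m pendant '[{"translation":[0,-0.1,0],"angular":[0,0,0],"hand":-1},{"translation":[0,-0.1,0],"angular":[0,0,0],"hand":-1},{"translation":[0,-0.1,0.3],"angular":[0,0,0],"hand":-1},{"translation":[0,-0.1,0.6],"angular":[0,0,0],"hand":-1},{"translation":[0,-0.1,1],"angular":[0,0,0],"hand":-1},{"translation":[0,-0.1,1],"angular":[0,0,0],"hand":-1},{"translation":[0,-0.1,1],"angular":[0,0,0],"hand":-1}]'
python3 -m pendant '[{"translation":[0.3,0,0.3],"angular":[0,0,0],"hand":-1},{"translation":[0.5,0,0.6],"angular":[0,0,0],"hand":-1},{"translation":[0.5,0,1],"angular":[0,0,0],"hand":-1},{"translation":[0.5,0,1],"angular":[0,0,0],"hand":-1},{"translation":[0.5,0,1],"angular":[0,0,0],"hand":-1},{"translation":[0.5,0,1],"angular":[0,0,0],"hand":-1}]'
cat >> h.py <<'E'
def pointer(n,C,lo,hi,z=.037):
    "angle of dark pointer block, deg, from dark pixels 60..77 mm from axis"
    g=cv2.cvtColor(top(n,C,z,1000),cv2.COLOR_BGR2GRAY)
    v,u=np.nonzero(g<70); x=(500-v)*2e-4;y=(500-u)*2e-4;rr=np.hypot(x,y);a=np.degrees(np.arctan2(y,x))
    m=(rr>.058)&(rr<.077)&(a>lo)&(a<hi); t=m&(rr>.072)
    return m.sum(),a[m].mean(),a[t].mean(),rr[m].max()
E
python3 - <<'E'
from h import *
wr('w7')
C=(.632,.2202)
print(pointer('w6',C,-25,30),pointer('w7',C,-25,30),pointer('w4',(.5835,-.214),-20,25))
E
```

```text
clock: 10.62
tcp_pos: [0.5177, 0.1681, 0.1847]
orientation: [0.999, 0.036, -0.004, 0.001]
wrist_force: [-0.9, -0.0, 0.8]
opening: 0.0004
grasp_force: 0.0
clock: 11.03
tcp_pos: [0.5199, 0.1686, 0.0669]
orientation: [0.999, 0.036, -0.002, 0.0]
wrist_force: [-0.6, -0.0, 0.3]
opening: 0.0005
grasp_force: 0.0
clock: 11.87
tcp_pos: [0.5142, 0.2044, 0.0693]
orientation: [0.998, -0.063, 0.001, -0.001]
wrist_force: [-0.8, 0.5, -0.4]
opening: 0.0005
grasp_force: 0.0
clock: 12.45
tcp_pos: [0.5158, 0.1918, 0.1912]
orientation: [0.998, -0.064, 0.003, -0.001]
wrist_force: [0.7, -0.8, -0.6]
opening: 0.0003
grasp_force: 0.0
clock: 12.95
tcp_pos: [0.5731, 0.1913, 0.3065]
orientation: [0.998, -0.064, -0.001, 0.0]
wrist_force: [-0.4, 0.0, 0.2]
opening: 0.0003
grasp_force: 0.0
(np.int64(3270), np.float64(10.220537056472075), np.float64(10.141244056671386), np.float64(0.0768492029887103)) (np.int64(3293), np.float64(-1.5384286731232248), np.float64(-1.4913295426633069), np.float64(0.07665872422627447)) (np.int64(3277), np.float64(5.80575160588359), np.float64(5.7915326409624), np.float64(0.07690643666169952))
```

B's pointer now reads -1.5° against the clip's -1.2°. I go back to A, which has +9.9° remaining.

```bash
python3 -m pendant '[{"translation":[-0.222,-0.8,0],"angular":[0,0,0.088],"hand":-1},{"translation":[-0.222,-0.8,0],"angular":[0,0,0.088],"hand":-1},{"translation":[-0.222,-0.8,0],"angular":[0,0,0.088],"hand":-1}]'
python3 -m pendant '[{"translation":[-0.222,-0.8,0],"angular":[0,0,0.088],"hand":-1},{"translation":[-0.222,-0.8,0],"angular":[0,0,0.088],"hand":-1},{"translation":[-0.222,-0.8,0],"angular":[0,0,0.088],"hand":-1}]'
python3 -m pendant '[{"translation":[-0.222,-0.8,0],"angular":[0,0,0.088],"hand":-1},{"translation":[-0.222,-0.8,0],"angular":[0,0,0.088],"hand":-1},{"translation":[-0.222,-0.8,0],"angular":[0,0,0.088],"hand":-1}]'
python3 -m pendant '[{"translation":[-0.222,-0.78,0],"angular":[0,0,0.088],"hand":-1},{"translation":[-0.222,-0.78,0],"angular":[0,0,0.088],"hand":-1},{"translation":[-0.222,-0.78,0],"angular":[0,0,0.088],"hand":-1},{"translation":[-0.222,-0.78,0],"angular":[0,0,0.088],"hand":-1},{"translation":[-0.222,-0.78,-0.4],"angular":[0,0,0.088],"hand":-1},{"translation":[-0.222,-0.78,-0.7],"angular":[0,0,0.088],"hand":-1},{"translation":[-0.222,-0.78,-1],"angular":[0,0,0.088],"hand":-1},{"translation":[-0.222,-0.78,-1],"angular":[0,0,0.088],"hand":-1},{"translation":[-0.222,-0.78,-1],"angular":[0,0,0.088],"hand":-1}]'
python3 -m pendant '[{"translation":[0,0,-0.3],"angular":[0,0,0],"hand":-1},{"translation":[0,0,-0.6],"angular":[0,0,0],"hand":-1},{"translation":[0,0,-0.97],"angular":[0,0,0],"hand":-1},{"translation":[0,0,-0.97],"angular":[0,0,0],"hand":-1},{"translation":[0,0,-0.97],"angular":[0,0,0],"hand":-1},{"translation":[0,0,-0.97],"angular":[0,0,0],"hand":-1}]'
```

```text
clock: 13.25
tcp_pos: [0.5431, 0.0924, 0.3044]
orientation: [1.0, -0.017, -0.003, 0.001]
wrist_force: [-0.5, -0.8, 0.2]
opening: 0.0004
grasp_force: 0.0
clock: 13.5
tcp_pos: [0.5164, -0.0037, 0.3047]
orientation: [1.0, 0.028, -0.003, 0.001]
wrist_force: [-0.1, 0.4, 0.3]
opening: 0.0001
grasp_force: 0.0
clock: 13.75
tcp_pos: [0.4901, -0.0994, 0.3049]
orientation: [0.997, 0.074, -0.003, -0.0]
wrist_force: [1.0, 0.0, -0.4]
opening: 0.0003
grasp_force: 0.0
clock: 14.5
tcp_pos: [0.4643, -0.1875, 0.1854]
orientation: [0.993, 0.121, -0.003, -0.003]
wrist_force: [-0.4, 0.3, 1.9]
opening: 0.0005
grasp_force: 0.0
clock: 15.0
tcp_pos: [0.4685, -0.1905, 0.0736]
orientation: [0.993, 0.121, 0.001, 0.001]
wrist_force: [-0.5, 0.3, 0.2]
opening: 0.0004
grasp_force: 0.0
```

```bash
python3 -m pendant '[{"translation":[-0.018,-0.06,0],"angular":[0,0,0],"hand":-1},{"translation":[-0.018,-0.12,0],"angular":[0,0,0],"hand":-1},{"translation":[-0.02,-0.165,0],"angular":[0,0,0.04],"hand":-1},{"translation":[-0.02,-0.208,0],"angular":[0,0,0.083],"hand":-1},{"translation":[-0.019,-0.25,0],"angular":[0,0,0.124],"hand":-1},{"translation":[-0.018,-0.272,0],"angular":[0,0,0.145],"hand":-1},{"translation":[-0.018,-0.292,0],"angular":[0,0,0.165],"hand":-1},{"translation":[-0.018,-0.292,0],"angular":[0,0,0.165],"hand":-1},{"translation":[-0.018,-0.292,0],"angular":[0,0,0.165],"hand":-1},{"translation":[-0.018,-0.292,0],"angular":[0,0,0.165],"hand":-1}]'
python3 -m pendant '[{"translation":[0,0.1,0],"angular":[0,0,0],"hand":-1},{"translation":[0,0.1,0],"angular":[0,0,0],"hand":-1},{"translation":[0,0.1,0.3],"angular":[0,0,0],"hand":-1},{"translation":[0,0.1,0.6],"angular":[0,0,0],"hand":-1},{"translation":[0,0.1,1],"angular":[0,0,0],"hand":-1},{"translation":[0,0.1,1],"angular":[0,0,0],"hand":-1},{"translation":[0,0.1,1],"angular":[0,0,0],"hand":-1}]'
python3 -m pendant '[{"translation":[0.3,0,0.3],"angular":[0,0,0],"hand":-1},{"translation":[0.5,0,0.6],"angular":[0,0,0],"hand":-1},{"translation":[0.5,0,1],"angular":[0,0,0],"hand":-1},{"translation":[0.5,0,1],"angular":[0,0,0],"hand":-1},{"translation":[0.5,0,1],"angular":[0,0,0],"hand":-1},{"translation":[0.5,0,1],"angular":[0,0,0],"hand":-1}]'
python3 - <<'E'
from h import *
wr('w8')
CA=(.5835,-.214);CB=(.632,.2202)
print(pointer('w8',CA,-5,35),pointer('w7',CB,-25,30))
f=lambda n,C:cv2.resize(top(n,C,.04,1000)[0:250,250:750],(800,400))
cv2.imwrite('pics/m3.png',np.vstack([cv2.resize(f('w8',CA)[:,:],(600,300)),cv2.resize(f('w7',CB),(600,300))]))
E
```

```text
clock: 15.83
tcp_pos: [0.4648, -0.2254, 0.072]
orientation: [0.979, 0.205, 0.0, 0.0]
wrist_force: [-0.6, 0.4, -1.2]
opening: 0.0006
grasp_force: 0.0
clock: 16.42
tcp_pos: [0.4667, -0.2137, 0.1945]
orientation: [0.979, 0.206, 0.002, 0.002]
wrist_force: [0.5, -0.5, -0.7]
opening: 0.0003
grasp_force: 0.0
clock: 16.92
tcp_pos: [0.5244, -0.2125, 0.3101]
orientation: [0.979, 0.206, -0.001, -0.0]
wrist_force: [-0.9, 0.2, -1.0]
opening: 0.0003
grasp_force: 0.0
(np.int64(3186), np.float64(15.234967351135857), np.float64(15.257196515580178), np.float64(0.0765676171759315)) (np.int64(3293), np.float64(-1.5384286731232248), np.float64(-1.4913295426633069), np.float64(0.07665872422627447))
```

View pics/m3.png

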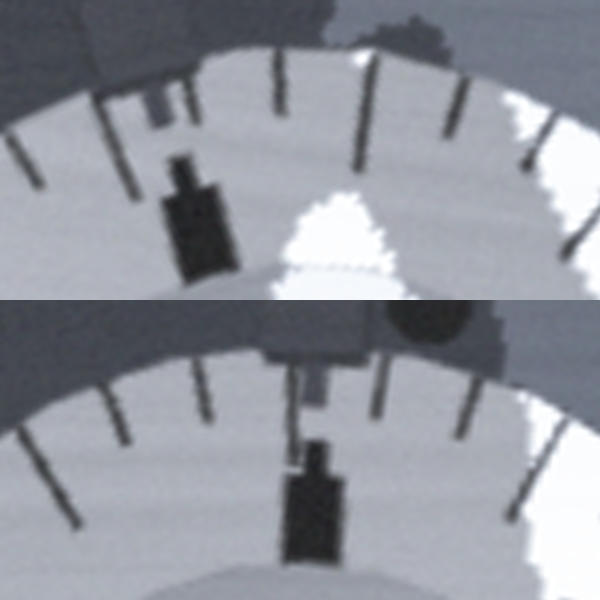

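In the last picture, B (bottom) lines up: the pointer at (317,443) is under the nose at (316,390), within about 0.3°. A (top) has its pointer at (179,157), 15.3°, and its nose at (159,125), 16.3–16.4°. A needs about 1.1° more, so I retrace and nudge it.

```bash
python3 -m pendant '[{"translation":[-0.5,0,0],"angular":[0,0,0],"hand":-1},{"translation":[-0.5,0,0],"angular":[0,0,0],"hand":-1},{"translation":[-0.5,0,-0.4],"angular":[0,0,0],"hand":-1},{"translation":[-0.5,0,-0.7],"angular":[0,0,0],"hand":-1},{"translation":[-0.5,0,-1],"angular":[0,0,0],"hand":-1},{"translation":[-0.5,0,-1],"angular":[0,0,0],"hand":-1},{"translation":[-0.5,0,-1],"angular":[0,0,0],"hand":-1}]'
python3 -m pendant '[{"translation":[0,0,-0.3],"angular":[0,0,0],"hand":-1},{"translation":[0,0,-0.6],"angular":[0,0,0],"hand":-1},{"translation":[0,0,-1],"angular":[0,0,0],"hand":-1},{"translation":[0,0,-1],"angular":[0,0,0],"hand":-1},{"translation":[0,0,-1],"angular":[0,0,0],"hand":-1}]'
python3 -m pendant '[{"translation":[0,-0.05,0],"angular":[0,0,0],"hand":-1},{"translation":[0,-0.1,0],"angular":[0,0,0],"hand":-1},{"translation":[0,-0.11,0],"angular":[0,0,0.01],"hand":-1},{"translation":[0.002,-0.12,0],"angular":[0,0,0.02],"hand":-1},{"translation":[0.002,-0.12,0],"angular":[0,0,0.02],"hand":-1},{"translation":[0.002,-0.12,0],"angular":[0,0,0.02],"hand":-1},{"translation":[0.002,-0.12,0],"angular":[0,0,0.02],"hand":-1}]'
python3 -m pendant '[{"translation":[0,0.1,0],"angular":[0,0,0],"hand":-1},{"translation":[0,0.1,0],"angular":[0,0,0],"hand":-1},{"translation":[0,0.1,0.3],"angular":[0,0,0],"hand":-1},{"translation":[0,0.1,0.6],"angular":[0,0,0],"hand":-1},{"translation":[0,0.1,1],"angular":[0,0,0],"hand":-1},{"translation":[0,0.1,1],"angular":[0,0,0],"hand":-1},{"translation":[0,0.1,1],"angular":[0,0,0],"hand":-1}]'
python3 -m pendant '[{"translation":[0.3,0,0.3],"angular":[0,0,0],"hand":-1},{"translation":[0.5,0,0.6],"angular":[0,0,0],"hand":-1},{"translation":[0.5,0,1],"angular":[0,0,0],"hand":-1},{"translation":[0.5,0,1],"angular":[0,0,0],"hand":-1},{"translation":[0.5,0,1],"angular":[0,0,0],"hand":-1},{"translation":[0.5,0,1],"angular":[0,0,0],"hand":-1}]'
python3 - <<'E'
from h import *
wr('w9')
print(pointer('w9',(.5835,-.214),-5,35))
E
```

```text
clock: 17.55
tcp_pos: [0.4615, -0.2111, 0.1884]
orientation: [0.979, 0.206, -0.003, -0.003]
wrist_force: [0.2, -0.6, 0.6]
opening: 0.0005
grasp_force: 0.0
clock: 17.97
tcp_pos: [0.4637, -0.2123, 0.0707]
orientation: [0.979, 0.206, -0.001, -0.001]
wrist_force: [0.1, -0.4, 0.2]
opening: 0.0005
grasp_force: 0.0
clock: 18.55
tcp_pos: [0.465, -0.2275, 0.0719]
orientation: [0.976, 0.216, 0.0, 0.0]
wrist_force: [0.7, -0.2, -0.2]
opening: 0.0002
grasp_force: 0.0
clock: 19.13
tcp_pos: [0.4669, -0.2161, 0.1944]
orientation: [0.976, 0.216, 0.002, 0.002]
wrist_force: [-0.5, 0.3, -1.1]
opening: 0.0005
grasp_force: 0.0
clock: 19.63
tcp_pos: [0.5246, -0.2149, 0.3101]
orientation: [0.976, 0.216, -0.0, -0.0]
wrist_force: [-0.5, 0.9, 0.1]
opening: 0.0007
grasp_force: 0.0
(np.int64(3164), np.float64(16.182223893090033), np.float64(16.183182087975094), np.float64(0.07672965528399044))
```

A's pointer is now at 16.2° against the nose at about 16.3°. Both stands are aligned and the arm is clear, so I hand in.

```bash
python3 -c "
from station import r
print(r.sign_off())"
```

```text
the job is handed in; nothing more can be done
None
```

The job is handed in at about 20 s on the robot's clock: by my camera measurements both pointers line up with their clips (A 16.2° against 16.3°, B within about 0.3°). I saw no sign that the tubes, clips or other things moved, but did not check them separately at the end.

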